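Slide the baking sheet out over the edge of the serving riser

TASK

Push the grey metal baking sheet with its two bread rolls along the wooden riser, away from you, until its flat far end sticks out 4 cm over the riser's far edge and is parallel to that edge, so that the person serving on the other side can get their fingers under it. Only push or slide it: the sheet stays flat on the riser, it and the rolls are never picked up, and the rolls stay standing on the sheet. Leave everything else where it stands, and finish with the hand clear.

Things in the scene. Friction and masses are not known exactly. Their poses are not given: they have to be found in the camera images.
- riser: fixed wooden serving riser, a low flat bench 260 mm deep (its x) by 400 mm wide (its y); its flat top is 50 mm above the table. Origin under its centre at table height; its x axis points away from the robot, square to its far long edge; z up
- riser_edge (a point): middle of the riser's far (customer-side) top edge, 130 mm from the riser's centre along its x, at the height of the top (50 mm); axes as the riser's
- sheet: grey metal baking sheet lying loose and flat on the riser: 160 mm long (its x) by 140 mm wide (its y), 4 mm thick, about 0.35 kg (hidden 0.7 to 1.4 times). The far (+x) end is a plain flat edge; along the whole near (-x) end runs one turned-up rim, 4 mm thick, its top 18 mm above the sheet's underside. Origin at the centre of the underside; z up. It slides on the riser with ordinary dry friction
- sheet_front (a point): middle of the sheet's flat far edge, on its upper face (80 mm from the sheet's centre along its x); axes as the sheet's
- sheet_rim (a point): middle of the outer face of the turned-up rim, 80 mm from the sheet's centre against its x, 11 mm above the sheet's underside; axes as the sheet's
- roll_a: golden-brown bread roll, 58 mm across, 40 mm tall, 50 g, standing loose on the sheet on its left half. Origin at the centre of its underside
- roll_b: paler bread roll, 58 mm across, 40 mm tall, 50 g, standing loose on the sheet on its right half. Origin at the centre of its underside
- sugar_jar: glass jar with a steel cap, 54 mm across, 90 mm tall, standing on the left (+y) end of the riser; loose, to be left alone. Origin at its underside
- tumbler: green plastic tumbler, 54 mm across the rim, 80 mm tall, standing on the right (-y) end of the riser; loose, to be left alone. Origin at its underside
- mug: blue ceramic mug, 80 mm across, 90 mm tall, on the table to the left; loose, to be left alone. Origin at its underside
- oil_bottle: amber oil bottle with a yellow cap, 64 mm across, 190 mm tall, on the table to the left; loose, to be left alone. Origin at its underside
- bowl: white bowl, 130 mm across, 50 mm tall, on the table to the right; loose, to be left alone. Origin at its underside
- brush: pastry brush, about 200 mm long, with a wooden handle lying on the table to the right; loose, to be left alone. Origin at its underside
There are look-alikes about, which are no part of the job. Leave any yellow look-alike of the sheet alone.

How it is judged:
By the outcome, as a careful person would: the job done as asked, in the order asked, and still so for the second after the job is handed in, with the robot touching nothing.
It also fails if it takes over 38 s, if anything falls off the work surface, if the arm or the gripper's body presses on something with over 40 N, if the wrist force passes 120 N, or if a joint passes its speed limit or range.

ROBOT

A 7-joint arm with a two-finger parallel gripper is mounted at the origin on the work surface. World frame = base frame: x ahead of the robot, y to its left, z up, the work surface at z = 0. Lengths are in mm, angles in rad, forces in N, time in s.
With the tool pointing down it reaches from about 425 to 1025 mm from the base axis. Payload 9.4 kg.
Tool frame: the origin (TCP) lies midway between the tips of the shut fingers; the grasp point (between the pads) lies 19 mm behind it; z points along the fingers, y is the line along which they close (so a half turn about z gives the same grasp; the last joint's range is limited). The gripper opens to 93 mm and grips with 3 to 60 N. Pads are 15 mm wide; open, the fingers measure 128 mm over their backs; the gripper's body (75 mm by 188 mm) begins 65 mm behind the grasp point.
Start: joints at [-1.186, 0.599, -0.003, 1.599, 0.002, 0.943, -0.08], TCP at [323.035, 649.055, 218.618] pointing down, gripper open.
Joint ranges: [-2.57, 2.57], [-0.35, 1.97], [-1.29, 1.29], [0.11, 2.56], [-1.05, 4.19], [0.11, 1.86], [-2.63, 2.63]. Speed limits (rad/s): [2.22, 2.22, 3.01, 3.01, 3.14, 3.14, 3.14].

INTERFACE

Orientations are given as [roll, pitch, yaw] about the fixed x, y, z axes, in that order (R = Rz(yaw) Ry(pitch) Rx(roll)).
In Python, from rig import state, cams, bot, spotter gives the robot as it stands. The module is installed in compiled form; this text tells all that it offers.
- The arm moves only by the tool jog_arm, never from a script. Its arguments are lists of equal length, an entry for each row: "fingers": the closure, from -1 (fully open) to 1 (shut), so that 0 is half open; "offset": the shift along the world's x, y, z in mm, a list of three; "turn": the turn, a rotation vector about the world's x, y, z in rad, a list of three. In form: {"fingers": [fingers, ...], "offset": [[x, y, z], ...], "turn": [[ax, ay, az], ...]}. A call has 1 to 12 rows; each row shifts and turns the commanded pose from where the row before left it; what a row does not reach is not made up. A row lasts 1/12 s, in which the tool goes at most 41.7 mm and 7.16 degrees, less where a joint would pass 70% of its speed; a pose out of reach is approached as far as the arm can. A call with a gripper value outside its range is refused whole. The fingers move at their own pace and stop on an object; the grip force is fixed at half the most. Time passes only in rows, so rows that do not move let the fingers close. It gives the time, the measured TCP pose, the force, the opening and the grip force at its end, in the units of the state.
- state(): the state, without advancing time (a new reading comes with each control period).
- cams.capture(name): name is "side" or "top" or "wrist"; returns the picture (384x512x3 uint8, red, green, blue); there is no depth.
- cams.camera_params(name): a dict with "fx", "fy", "cx", "cy" (pixels), "dist" ([k1, k2, p1, p2, k3] as OpenCV has them; the pictures are not rectified), "rvec" (rotation vector, rad) and "tvec" (3), from world to camera coordinates, as OpenCV has them. Camera axes: x right, y down, z forward; pixel columns grow to the right and rows downward; lengths in mm; the calibration is good to about 2 mm. A picture is of the moment at which its call begins: read the wrist's pose just before it. camera_params takes no time and is no camera call; for the wrist camera it gives the pose at the moment of the call.
- bot.sign_off(): hands the job in; it is judged then, once.
Trained networks look in the newest picture that a camera, given by its name, has taken for a name from the list of things; names that differ only in an ending like _2 or _b are one class to them, and where a whole thing is asked for, a point or a joint stands for the part that bears it (a point fixed in the world has none). Each returns a list of dicts, best first, with "conf" (0 to 1); they miss things now and then, are a little off and sometimes report something else, mostly with a low value. They report only what shows in the picture. A call takes as long as a camera call. They do not tell look-alikes from the thing itself.
- spotter.look_for(camera, name): "pixel" ([column, row] in pixels, amid what is visible of it).
- spotter.landmark_of(camera, name): "pixel" ([column, row] in pixels: a listed point, or the origin of a listed thing).
The state is a dict: "t": time; "joint_positions": joint angles; "qvel": joint speeds; "joint_efforts": joint torques, N m; "eef_pos": TCP position; "tcp_rot": TCP orientation; "wrist_force": force on the tool from outside, world axes, zero at the start; "wrist_torque": the same for the moment, N m; "finger_gap": finger opening in mm; "grip_force": force on a finger pad.
Only numpy, scipy, OpenCV 4.12 (cv2) and the standard library are available. Lean on these libraries where they do the work, as an engineer would, in place of code of your own. Each camera call takes 0.05 s, during which the arm holds its last target. There are 200 camera calls.

## Working session

There is one attempt and no reset: what is moved stays moved. The work goes in short steps, Python scripts to look and compute and a tool call to move; the robot and the scene stay as the last step left them, time stands still between calls to the robot, and variables do not carry over. Pictures are saved under pics/ and viewed, at most 10 in all, crops included, and the job is handed in when it is done.

Besides the shell and the picture viewer there is one more tool, called after ">>>" in YAML: its name, and indented under it one key for each argument. jog_arm: Moves the arm, as the interface text tells. Its arguments: {"type":"object","properties":{"fingers":{"type":"array"},"offset":{"type":"array"},"turn":{"type":"array"}},"required":["fingers","offset","turn"]}

```bash
mkdir -p pics
cat > h.py <<'E'
import numpy as np, cv2
from rig import state, cams, bot, spotter
def ray(cam,px):
    p=cams.camera_params(cam); K=np.array([[p['fx'],0,p['cx']],[0,p['fy'],p['cy']],[0,0,1]])
    R,_=cv2.Rodrigues(np.array(p['rvec'],float)); t=np.array(p['tvec'],float).ravel()
    u=cv2.undistortPoints(np.array([[px]],float),K,np.array(p['dist'],float)).ravel()
    return -R.T@t, R.T@np.array([u[0],u[1],1.])
def at(cam,px,z):
    c,d=ray(cam,px); return (c+d*(z-c[2])/d[2]).round(1)
def proj(cam,X):
    p=cams.camera_params(cam); K=np.array([[p['fx'],0,p['cx']],[0,p['fy'],p['cy']],[0,0,1]])
    return cv2.projectPoints(np.array(X,float).reshape(-1,3),np.array(p['rvec'],float),np.array(p['tvec'],float),K,np.array(p['dist'],float))[0].reshape(-1,2)
def shot(cam,name):
    im=cams.capture(cam); cv2.imwrite(f'pics/{name}.png',im[:,:,::-1]); return im
E
python3 - <<'E'
from h import *
shot('top','top0')
for n,z in [('riser',0),('riser_edge',50),('sheet',50),('sheet_front',54),('sheet_rim',61),('roll_a',54),('sugar_jar',50),('tumbler',50)]:
    print(n,[(np.round(r['pixel'],1).tolist(),round(r['conf'],2),at('top',r['pixel'],z).tolist()) for r in spotter.landmark_of('top',n)])
shot('side','side0')
for n,z in [('riser',0),('riser_edge',50),('sheet_front',54),('sheet_rim',61)]:
    print(n,[(np.round(r['pixel'],1).tolist(),round(r['conf'],2),at('side',r['pixel'],z).tolist()) for r in spotter.landmark_of('side',n)])
s=state();print(s['t'],s['eef_pos'],s['tcp_rot'],s['wrist_force'],s['finger_gap'])
E
```

```text
riser [([245.2, 155.8], 0.98, [594.1, 35.1, 0.0]), ([239.4, 146.1], 0.17, [633.0, 56.9, 0.0])]
riser_edge [([254.8, 120.9], 0.87, [716.1, -4.8, 50.0])]
sheet [([244.6, 147.5], 0.87, [613.5, 35.1, 50.0]), ([317.1, 242.0], 0.68, [260.4, -218.3, 50.0]), ([175.5, 251.3], 0.64, [236.7, 289.4, 50.0])]
sheet_front [([341.0, 261.0], 0.89, [191.0, -300.3, 54.0]), ([250.8, 128.8], 0.83, [684.1, 10.7, 54.0]), ([173.5, 273.9], 0.62, [156.9, 295.4, 54.0])]
sheet_rim [([304.3, 231.6], 0.98, [298.1, -172.5, 61.0]), ([178.1, 228.8], 0.96, [316.7, 278.0, 61.0]), ([256.7, 148.8], 0.65, [604.6, -9.7, 61.0]), ([247.9, 169.4], 0.55, [527.9, 24.0, 61.0])]
roll_a [([238.8, 146.7], 0.7, [616.0, 56.4, 54.0]), ([253.4, 148.9], 0.67, [606.3, 2.5, 54.0])]
sugar_jar [([197.0, 156.5], 0.74, [583.6, 212.6, 50.0]), ([281.6, 166.8], 0.46, [537.2, -99.7, 50.0])]
tumbler [([243.1, 142.9], 0.4, [631.3, 40.5, 50.0])]
riser [([274.6, 179.8], 0.79, [592.0, 52.2, 0.0])]
riser_edge [([316.1, 164.4], 0.57, [703.8, -12.6, 50.0])]
sheet_front [([235.8, 314.0], 0.95, [189.8, -333.8, 54.0]), ([304.4, 161.2], 0.82, [681.8, 17.8, 54.0]), ([109.5, 191.1], 0.63, [129.0, 236.7, 54.0])]
sheet_rim [([157.6, 171.6], 0.82, [281.8, 230.9, 61.0]), ([237.1, 259.0], 0.82, [278.6, -206.8, 61.0]), ([263.7, 175.7], 0.67, [528.8, 24.8, 61.0])]
0.7 [323.02344607 649.04209137 218.6493921 ] [3.14158328e+00 2.15025176e-05 2.67979249e+00] [0.26680317 0.35646571 0.17644229] 92.7251749621061
```

View pics/top0.png

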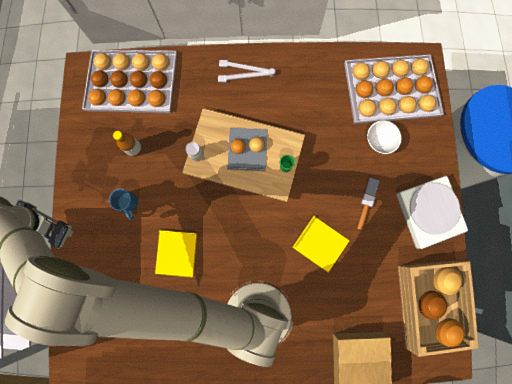

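View pics/side0.png

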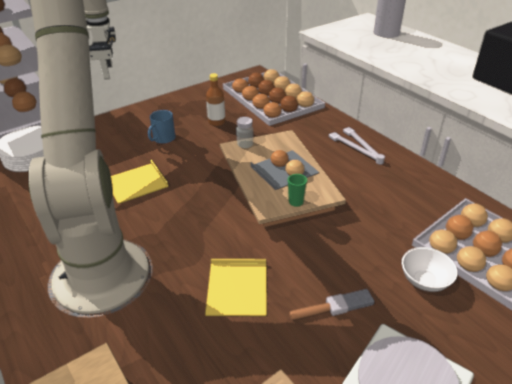

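The top view shows the riser turned about −15°. The grey sheet is at (248,148), the jar at (194,150) and the tumbler at (287,163). The yellow sheets are look-alikes. I'll move above the near side of the riser for a wrist view.

>>> jog_arm:
  fingers: [-1,-1,-1,-1,-1,-1,-1,-1,-1,-1,-1,-1]
  offset:
    - [0,-15,30]
    - [5,-25,30]
    - [10,-35,15]
    - [10,-38,10]
    - [10,-38,10]
    - [10,-38,10]
    - [10,-38,10]
    - [10,-38,10]
    - [10,-38,10]
    - [10,-38,10]
    - [10,-38,10]
    - [10,-38,10]
  turn:
    - [0,0,0]
    - [0,0,0.03]
    - [0,0,0.03]
    - [0,0,0.03]
    - [0,0,0.03]
    - [0,0,0.03]
    - [0,0,0.03]
    - [0,0,0.03]
    - [0,0,0]
    - [0,0,0]
    - [0,0,0]
    - [0,0,0]

```text
t: 1.7
eef_pos: [428.1, 230.1, 384.4]
tcp_rot: [3.141, 0.0, 2.89]
wrist_force: [0.8, 1.3, -0.5]
finger_gap: 93.0
grip_force: 0.0
```

>>> jog_arm:
  fingers: [-1,-1,-1,-1,-1,-1]
  offset:
    - [10,-38,10]
    - [10,-38,10]
    - [10,-38,10]
    - [10,-38,10]
    - [10,-20,0]
    - [0,0,0]
  turn:
    - [0,0,0]
    - [0,0,0]
    - [0,0,0]
    - [0,0,0]
    - [0,0,0]
    - [0,0,0]

```text
t: 2.2
eef_pos: [479.5, 54.9, 424.7]
tcp_rot: [-3.142, 0.003, 2.883]
wrist_force: [-0.0, 0.5, -1.0]
finger_gap: 92.7
grip_force: 0.0
```

Run:
```python
from h import *
s=state();print(s['t'],s['eef_pos'],s['tcp_rot'],s['joint_positions'])
shot('wrist','w0')
for n,z in [('riser',0),('riser_edge',50),('sheet',50),('sheet_front',54),('sheet_rim',61),('roll_a',54),('sugar_jar',50),('tumbler',50)]:
    print(n,[(np.round(r['pixel'],1).tolist(),round(r['conf'],2),at('wrist',r['pixel'],z).tolist()) for r in spotter.landmark_of('wrist',n)])
```

```text
2.2 [479.45697209  54.8953098  424.65182985] [-3.14150635e+00  2.79765179e-03  2.88265517e+00] [-0.41977542  0.09902332  0.21016908  1.85373602 -0.02078319  1.18861697
  1.10895555]
riser []
riser_edge [([478.3, 168.9], 0.59, [611.3, 439.1, 50.0])]
sheet [([81.6, 70.7], 0.77, [272.2, -199.8, 50.0]), ([262.1, 219.7], 0.61, [605.2, 31.4, 50.0])]
sheet_front [([270.4, 260.1], 0.69, [686.3, 27.2, 54.0])]
sheet_rim [([368.9, 19.4], 0.78, [318.4, 279.8, 61.0]), ([114.3, 85.7], 0.61, [313.9, -147.6, 61.0]), ([364.7, 186.3], 0.4, [586.1, 223.2, 61.0])]
roll_a [([246.7, 229.0], 0.89, [614.5, -0.1, 54.0]), ([280.8, 221.1], 0.61, [615.0, 64.2, 54.0])]
sugar_jar [([362.8, 184.0], 0.62, [584.9, 223.2, 50.0])]
tumbler [([179.0, 201.9], 0.82, [535.2, -107.1, 50.0])]
```

View pics/w0.png

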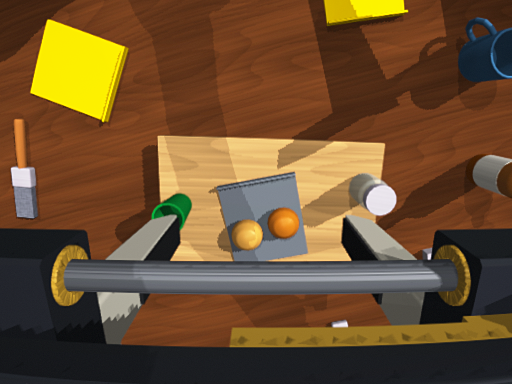

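The wrist view shows the riser's near edge from (158,136) to (385,143), and the sheet with its rim from (216,188) to (296,172). The far edge is hidden behind the gripper bar, so I'll move forward to expose it.

>>> jog_arm:
  fingers: [-1,-1,-1,-1,-1,-1]
  offset:
    - [40,-5,0]
    - [40,-5,0]
    - [40,-5,0]
    - [40,-5,0]
    - [0,0,0]
    - [0,0,0]
  turn:
    - [0,0,0]
    - [0,0,0]
    - [0,0,0]
    - [0,0,0]
    - [0,0,0]
    - [0,0,0]

```text
t: 3.15
eef_pos: [639.3, 40.3, 421.6]
tcp_rot: [-3.14, -0.002, 2.89]
wrist_force: [-0.4, -0.0, 0.2]
finger_gap: 92.9
grip_force: 0.0
```

Run:
```python
from h import *
s=state();print(s['t'],s['eef_pos'],s['tcp_rot'])
im=shot('wrist','w1')
c=im[20:320,120:420]; cv2.imwrite('pics/w1c.png',cv2.resize(c,None,fx=2,fy=2,interpolation=cv2.INTER_CUBIC)[:,:,::-1])
p=cams.camera_params('wrist'); np.save('w1.npy',p,allow_pickle=True); print(p)
```

```text
3.15 [639.32881523  40.30852236 421.64994452] [-3.13989821e+00 -2.09823665e-03  2.88965417e+00]
{'fx': 311.0516286074972, 'fy': 311.0516286074972, 'cx': 260.4349330585104, 'cy': 187.08676749963362, 'dist': array([-0.07862548,  0.        ,  0.        ,  0.        ,  0.        ]), 'rvec': array([-2.32347336, -1.80129688, -0.21714094]), 'tvec': array([-197.54364308, -668.6839998 ,  440.60356772])}
```

View pics/w1c.png

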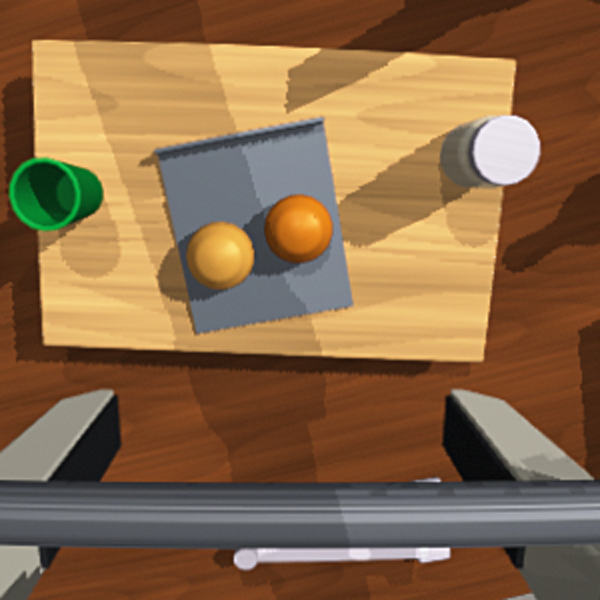

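The crop shows the whole riser top, with corners at (32,40), (516,60), (485,361) and (42,346). The sheet's far edge runs from (195,334) to (352,304) and its rim from (156,150) to (324,118).

```bash
cat > fit.py <<'E'
from h import *
from scipy.optimize import least_squares
def fit(cam,pix,X,x0):
    "planar pose (x,y,yaw) of a body from model points X and pixels"
    X=np.array(X,float)
    def W(v):
        c,s=np.cos(v[2]),np.sin(v[2]); return np.c_[v[0]+c*X[:,0]-s*X[:,1], v[1]+s*X[:,0]+c*X[:,1], X[:,2]]
    r=least_squares(lambda v:(proj(cam,W(v))-pix).ravel(),x0,x_scale=[10,10,.1])
    return r.x, np.round(r.fun,1)
def rel(a,b):
    c,s=np.cos(a[2]),np.sin(a[2]);d=b[:2]-a[:2]
    return np.array([c*d[0]+s*d[1],-s*d[0]+c*d[1],b[2]-a[2]])
RIS=[[-130,-200,50],[-130,200,50],[130,200,50],[130,-200,50]]
SH=[[80,-70,54],[80,70,54],[-80,-70,68],[-80,70,68]]
E
python3 - <<'E'
from fit import *
g=lambda L:np.array(L)/2+[119.75,19.75]
r,e=fit('wrist',g([[32,40],[516,60],[485,361],[42,346]]),RIS,[594,35,-.25]);print(r,e)
s,e=fit('wrist',g([[195,334],[352,304],[156,150],[324,118]]),SH,[610,30,-.05]);print(s,e)
print('rel',rel(r,s)); np.save('r.npy',r)
print('front target dx', 170-rel(r,s)[0]-80)
c,sn=np.cos(r[2]),np.sin(r[2])
for p in [(-120,0)]: print(r[0]+c*p[0]-sn*p[1], r[1]+sn*p[0]+c*p[1])
for n,px,z in [('jar',[505,150],140),('tumb',[45,194],130)]: print(n,rel(r,np.r_[at('wrist',g([px])[0],z)[:2],0]))
E
```

```text
[ 5.93348491e+02  3.99086560e+01 -2.90640672e-01] [-0.5  0.1  0.4 -0.5 -0.6  0.7  0.7 -0.2]
[ 6.09307647e+02  2.60169068e+01 -7.66654806e-02] [ 0.6 -0.2  0.3  1.3 -1.1 -0.5  0.2 -0.5]
rel [19.27074045 -8.73578318  0.21397519]
front target dx 70.72925955018158
478.38123412235586 74.29658638832001
jar [-50.67292456 166.45108119   0.29064067]
tumb [  -7.58006416 -161.8695782     0.29064067]
```

>>> jog_arm:
  fingers: [-0.3,-0.3,-0.3,-0.3,-0.3,-0.3,-0.3,-0.3,-0.3,-0.3,-0.3,-0.3]
  offset:
    - [-38,4,0]
    - [-38,4,0]
    - [-38,4,0]
    - [-37,3,0]
    - [0,0,-35]
    - [0,0,-40]
    - [0,0,-40]
    - [0,0,-40]
    - [0,0,-40]
    - [0,0,-40]
    - [0,0,-40]
    - [0,0,-35]
  turn:
    - [0,0,-0.02]
    - [0,0,-0.02]
    - [0,0,0]
    - [0,0,0]
    - [0,0,0]
    - [0,0,0]
    - [0,0,0]
    - [0,0,0]
    - [0,0,0]
    - [0,0,0]
    - [0,0,0]
    - [0,0,0]

```text
t: 4.2
eef_pos: [485.8, 55.6, 112.7]
tcp_rot: [3.141, 0.001, 2.851]
wrist_force: [0.5, -0.2, -0.3]
finger_gap: 60.2
grip_force: 0.0
```

>>> jog_arm:
  fingers: [-0.3,-0.3,-0.3]
  offset:
    - [0,0,-20]
    - [0,0,0]
    - [0,0,0]
  turn:
    - [0,0,0]
    - [0,0,0]
    - [0,0,0]

```text
t: 4.45
eef_pos: [486.1, 55.2, 93.9]
tcp_rot: [-3.141, -0.001, 2.85]
wrist_force: [-0.1, 0.6, 1.0]
finger_gap: 60.6
grip_force: 0.0
```

>>> jog_arm:
  fingers: [-0.3,-0.3,-0.3,-0.3,-0.3]
  offset:
    - [0,0,-14]
    - [0,0,-14]
    - [0,0,-8]
    - [0,0,0]
    - [0,0,0]
  turn:
    - [0,0,0]
    - [0,0,0]
    - [0,0,0]
    - [0,0,0]
    - [0,0,0]

```text
t: 4.87
eef_pos: [487.4, 55.2, 58.8]
tcp_rot: [3.141, 0.001, 2.85]
wrist_force: [-0.3, 0.2, 0.1]
finger_gap: 60.3
grip_force: 0.0
```

>>> jog_arm:
  fingers: [-0.3,-0.3,-0.3,-0.3,-0.3,-0.3,-0.3,-0.3,-0.3,-0.3,-0.3,-0.3]
  offset:
    - [2.9,-0.86,0]
    - [4.8,-1.43,0]
    - [4.8,-1.43,0]
    - [3.8,-1.15,0]
    - [2.9,-0.86,0]
    - [2.9,-0.86,0]
    - [2.9,-0.86,0]
    - [3.4,-1,0]
    - [3.4,-1,0]
    - [3.4,-1,0]
    - [3.4,-1,0]
    - [3.4,-1,0]
  turn:
    - [0,0,0]
    - [0,0,0]
    - [0,0,0]
    - [0,0,0]
    - [0,0,0]
    - [0,0,0]
    - [0,0,0]
    - [0,0,0]
    - [0,0,0]
    - [0,0,0]
    - [0,0,0]
    - [0,0,0]

```text
t: 5.87
eef_pos: [529.3, 42.6, 57.6]
tcp_rot: [3.142, -0.0, 2.85]
wrist_force: [-2.5, 1.8, 0.4]
finger_gap: 60.6
grip_force: 1.4
```

Run:
```python
from fit import *
s=state();r=np.load('r.npy');print(s['t'],s['eef_pos'],rel(r,np.r_[s['eef_pos'][:2],0]),s['wrist_force'])
im=shot('wrist','w2')
cv2.imwrite('pics/w2b.png',cv2.resize(im,None,fx=1.5,fy=1.5)[:,:,::-1])
```

```text
5.8667 [529.29725657  42.60589505  57.5683776 ] [-62.13789384 -15.77079359   0.29064067] [-2.48609159  1.75146515  0.41539993]
```

View pics/w2b.png

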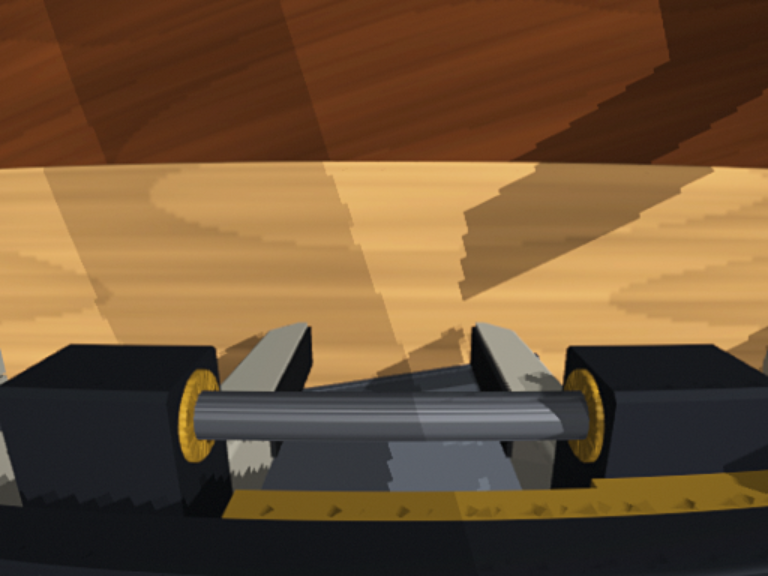

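The push has begun, at about 3 N. The rim from (310,385) to (470,365) is still skewed but turning. I'll continue.

>>> jog_arm:
  fingers: [-0.3,-0.3,-0.3,-0.3,-0.3,-0.3,-0.3,-0.3,-0.3,-0.3,-0.3,-0.3]
  offset:
    - [2.4,-0.72,0]
    - [2.9,-0.86,0]
    - [3.4,-1,0]
    - [3.4,-1,0]
    - [3.4,-1,0]
    - [3.4,-1,0]
    - [3.4,-1,0]
    - [3.4,-1,0]
    - [3.4,-1,0]
    - [2.9,-0.86,0]
    - [1.9,-0.57,0]
    - [0,0,0]
  turn:
    - [0,0,0]
    - [0,0,0]
    - [0,0,0]
    - [0,0,0]
    - [0,0,0]
    - [0,0,0]
    - [0,0,0]
    - [0,0,0]
    - [0,0,0]
    - [0,0,0]
    - [0,0,0]
    - [0,0,0]

```text
t: 6.92
eef_pos: [563.7, 32.4, 57.6]
tcp_rot: [3.141, 0.001, 2.849]
wrist_force: [0.5, 1.1, 0.3]
finger_gap: 60.6
grip_force: 0.3
```

Run:
```python
from fit import *
s=state();r=np.load('r.npy');print(s['t'],s['eef_pos'],rel(r,np.r_[s['eef_pos'][:2],0]),s['wrist_force'])
a=shot('wrist','w3'); b=shot('side','s3')
b=cv2.resize(b[110:240,200:360],None,fx=3.2,fy=3.2,interpolation=cv2.INTER_CUBIC)
a=a[150:384]
h=np.zeros((234+416,512,3),np.uint8); h[:234]=a; h[234:,:512]=b
cv2.imwrite('pics/c3.png',h[:,:,::-1][50:])
```

```text
6.9167 [563.6504828   32.35615659  57.6268559 ] [-26.28819809 -15.74619331   0.29064067] [0.54506382 1.08009057 0.29252052]
```

View pics/c3.png

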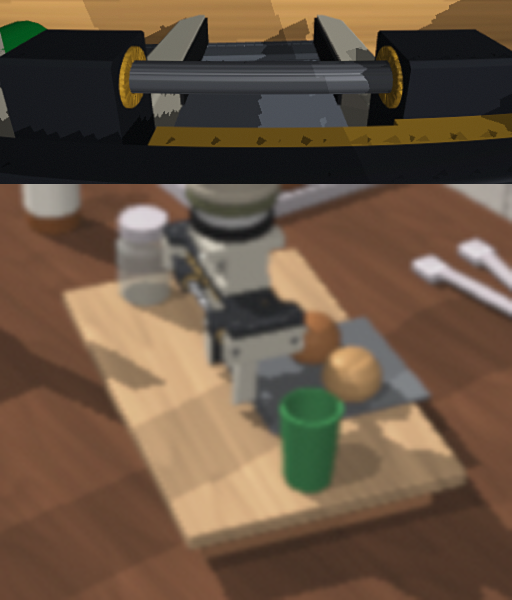

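The sheet looks nearly square and the rolls are standing. I'll back off and measure from above.

>>> jog_arm:
  fingers: [-0.3,-0.3,-0.3,-0.3,-0.3,-0.3,-0.3,-0.3,-0.3,-0.3,-0.3,-0.3]
  offset:
    - [-9.6,2.87,0]
    - [-19.2,5.73,0]
    - [0,0,30]
    - [0,0,40]
    - [0,0,40]
    - [0,0,40]
    - [0,0,40]
    - [10,0,38]
    - [30,0,28]
    - [30,0,28]
    - [30,0,28]
    - [30,0,28]
  turn:
    - [0,0,0]
    - [0,0,0]
    - [0,0,0]
    - [0,0,0]
    - [0,0,0]
    - [0,0,0]
    - [0,0,0]
    - [0,0,0]
    - [0,0,0]
    - [0,0,0]
    - [0,0,0]
    - [0,0,0]

```text
t: 8.02
eef_pos: [664.5, 41.2, 399.6]
tcp_rot: [3.141, 0.001, 2.85]
wrist_force: [1.4, 1.1, -0.2]
finger_gap: 60.4
grip_force: 0.0
```

>>> jog_arm:
  fingers: [-0.3,-0.3,-0.3]
  offset:
    - [0,0,20]
    - [0,0,0]
    - [0,0,0]
  turn:
    - [0,0,0]
    - [0,0,0]
    - [0,0,0]

```text
t: 8.27
eef_pos: [664.0, 41.1, 417.9]
tcp_rot: [3.141, 0.001, 2.849]
wrist_force: [0.1, 0.2, -0.0]
finger_gap: 60.3
grip_force: 0.0
```

Run:
```python
from fit import *
s=state();print(s['t'],s['eef_pos'],s['tcp_rot'])
im=shot('wrist','w4')
c=im[30:280,110:410]; cv2.imwrite('pics/w4c.png',cv2.resize(c,None,fx=2.4,fy=2.4,interpolation=cv2.INTER_CUBIC)[:,:,::-1])
```

```text
8.2667 [664.04885209  41.09119023 417.87342855] [3.14105960e+00 1.22188887e-03 2.84940472e+00]
```

View pics/w4c.png

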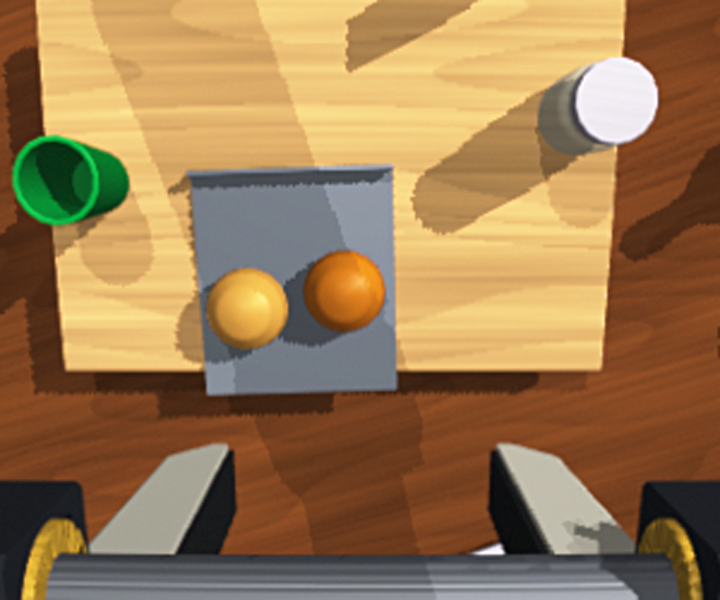

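The sheet's far edge runs from (207,396) to (397,388) and the riser's far edge from (66,371) to (602,371). The overhang is about 16 mm, with a small skew remaining.

Run:
```python
from fit import *
g=lambda L:(np.array(L)+.5)/2.4-.5+[110,30]
r0=np.load('r.npy')
r,e=fit('wrist',g([[602,371],[66,371]]),RIS[2:],r0);print(r,e)
s,e=fit('wrist',g([[207,396],[397,388],[190,172],[393,165]]),SH,[650,30,-.29]);print(s,e)
q=rel(r,s);print('rel',q,rel(r0,s)); 
# direct: riser edge vs front corners
f=[at('wrist',p,54) for p in g([[207,396],[397,388]])]
ed=[at('wrist',p,50) for p in g([[66,371],[602,371]])]; d=(ed[1]-ed[0])[:2];L=np.hypot(*d);d/=L;n=np.array([d[1],-d[0]])
print(L,'overhangs',[float((x-ed[0])[:2]@n) for x in f]); print('edge yaw',np.arctan2(-d[0],d[1]))
```

```text
[ 5.92614307e+02  4.00562555e+01 -2.92139825e-01] [ 0.7  0.1 -0.7  0.1]
[ 6.48439551e+02 -2.23683868e+00 -2.65765536e-01] [ 0.3 -0.2  0.4  1.1 -1.5 -0.4  0.8 -0.3]
rel [ 6.56404146e+01 -2.44233427e+01  2.63742895e-02] [ 6.48580365e+01 -2.45907034e+01  2.48751363e-02]
397.5458967213723 overhangs [17.971484698802893, 11.829879364334488]
edge yaw -0.29215550536283913
```

>>> jog_arm:
  fingers: [-0.3,-0.3,-0.3,-0.3,-0.3,-0.3,-0.3,-0.3,-0.3,-0.3,-0.3,-0.3]
  offset:
    - [-30,-2.5,-20]
    - [-30,-2.5,-25]
    - [-30,-2.5,-25]
    - [-30,-2.5,-25]
    - [-5.4,0,-35]
    - [0,0,-35]
    - [0,0,-40]
    - [0,0,-40]
    - [0,0,-40]
    - [0,0,-35]
    - [0,0,-20]
    - [0,0,0]
  turn:
    - [0,0,0]
    - [0,0,0]
    - [0,0,0]
    - [0,0,0]
    - [0,0,0]
    - [0,0,0]
    - [0,0,0]
    - [0,0,0]
    - [0,0,0]
    - [0,0,0]
    - [0,0,0]
    - [0,0,0]

```text
t: 9.32
eef_pos: [534.5, 30.9, 73.3]
tcp_rot: [-3.138, -0.008, 2.85]
wrist_force: [0.2, 0.2, 0.1]
finger_gap: 60.6
grip_force: 0.0
```

Run:
```python
from fit import *
s=state();r=np.load('r.npy');print(s['t'],s['eef_pos'],s['tcp_rot'],rel(r,np.r_[s['eef_pos'][:2],0]))
```

```text
9.3167 [534.53812385  30.87797088  73.31180655] [-3.1379181  -0.0075562   2.85004902] [-53.75600071 -25.50499939   0.29064067]
```

>>> jog_arm:
  fingers: [-0.3,-0.3,-0.3]
  offset:
    - [0,0,-20]
    - [0,0,0]
    - [0,0,0]
  turn:
    - [0,0,0]
    - [0,0,0]
    - [0,0,0]

```text
t: 9.57
eef_pos: [537.8, 31.1, 58.1]
tcp_rot: [-3.141, -0.001, 2.85]
wrist_force: [0.4, -1.3, 1.3]
finger_gap: 60.7
grip_force: 0.0
```

>>> jog_arm:
  fingers: [-0.3,-0.3,-0.3,-0.3,-0.3,-0.3,-0.3,-0.3,-0.3,-0.3,-0.3,-0.3]
  offset:
    - [2.9,-0.86,0]
    - [4.8,-1.43,0]
    - [3.8,-1.15,0]
    - [2.4,-0.72,0]
    - [2.9,-0.86,0]
    - [3.4,-1,0]
    - [3.4,-1,0]
    - [3.4,-1,0]
    - [3.4,-1,0]
    - [3.4,-1,0]
    - [2.4,-0.72,0]
    - [0,0,0]
  turn:
    - [0,0,0]
    - [0,0,0]
    - [0,0,0]
    - [0,0,0]
    - [0,0,0]
    - [0,0,0]
    - [0,0,0]
    - [0,0,0]
    - [0,0,0]
    - [0,0,0]
    - [0,0,0]
    - [0,0,0]

```text
t: 10.57
eef_pos: [575.4, 20.1, 57.5]
tcp_rot: [-3.141, 0.0, 2.849]
wrist_force: [-2.0, 1.2, 0.5]
finger_gap: 60.6
grip_force: 0.7
```

Run:
```python
from fit import *
s=state();r=np.load('r.npy');print(s['t'],s['eef_pos'],s['tcp_rot'],rel(r,np.r_[s['eef_pos'][:2],0]),s['wrist_force'])
```

```text
10.5667 [575.43848165  20.12009239  57.45812728] [-3.14144094e+00  3.85847315e-04  2.84942195e+00] [-11.48814125 -24.09104213   0.29064067] [-2.04966611  1.18687897  0.51598637]
```

>>> jog_arm:
  fingers: [-0.3,-0.3,-0.3,-0.3,-0.3,-0.3,-0.3]
  offset:
    - [1.5,-0.45,0]
    - [1.9,-0.57,0]
    - [1.9,-0.57,0]
    - [1.9,-0.57,0]
    - [1.9,-0.57,0]
    - [0,0,0]
    - [0,0,0]
  turn:
    - [0,0,0]
    - [0,0,0]
    - [0,0,0]
    - [0,0,0]
    - [0,0,0]
    - [0,0,0]
    - [0,0,0]

```text
t: 11.15
eef_pos: [584.9, 17.5, 57.7]
tcp_rot: [3.141, 0.002, 2.85]
wrist_force: [0.1, 1.2, 0.4]
finger_gap: 60.3
grip_force: 0.0
```

>>> jog_arm:
  fingers: [-0.3,-0.3,-0.3,-0.3,-0.3,-0.3,-0.3,-0.3,-0.3,-0.3,-0.3,-0.3]
  offset:
    - [-9.6,2.87,0]
    - [-19.2,5.73,0]
    - [0,0,30]
    - [0,0,40]
    - [0,0,40]
    - [0,0,40]
    - [0,0,40]
    - [20,0,38]
    - [35,5,20]
    - [35,5,20]
    - [35,5,20]
    - [0,0,0]
  turn:
    - [0,0,0]
    - [0,0,0]
    - [0,0,0]
    - [0,0,0]
    - [0,0,0]
    - [0,0,0]
    - [0,0,0]
    - [0,0,0]
    - [0,0,0]
    - [0,0,0]
    - [0,0,0]
    - [0,0,0]

```text
t: 12.15
eef_pos: [685.6, 43.2, 348.0]
tcp_rot: [3.138, 0.008, 2.851]
wrist_force: [-1.6, -0.5, -0.8]
finger_gap: 60.2
grip_force: 0.0
```

>>> jog_arm:
  fingers: [-0.3,-0.3,-0.3]
  offset:
    - [0,0,0]
    - [0,0,0]
    - [0,0,0]
  turn:
    - [0,0,0]
    - [0,0,0]
    - [0,0,0]

```text
t: 12.4
eef_pos: [678.1, 41.1, 343.6]
tcp_rot: [-3.141, -0.002, 2.85]
wrist_force: [0.1, 0.8, 0.1]
finger_gap: 60.9
grip_force: 0.0
```

Run:
```python
from fit import *
s=state();print(s['t'],s['eef_pos'],s['tcp_rot'])
im=shot('wrist','w5')
c=im[30:280,110:410]; cv2.imwrite('pics/w5c.png',cv2.resize(c,None,fx=2.4,fy=2.4,interpolation=cv2.INTER_CUBIC)[:,:,::-1])
```

```text
12.4 [678.06072312  41.10121851 343.58799206] [-3.14094073e+00 -1.75311210e-03  2.84950994e+00]
```

View pics/w5c.png

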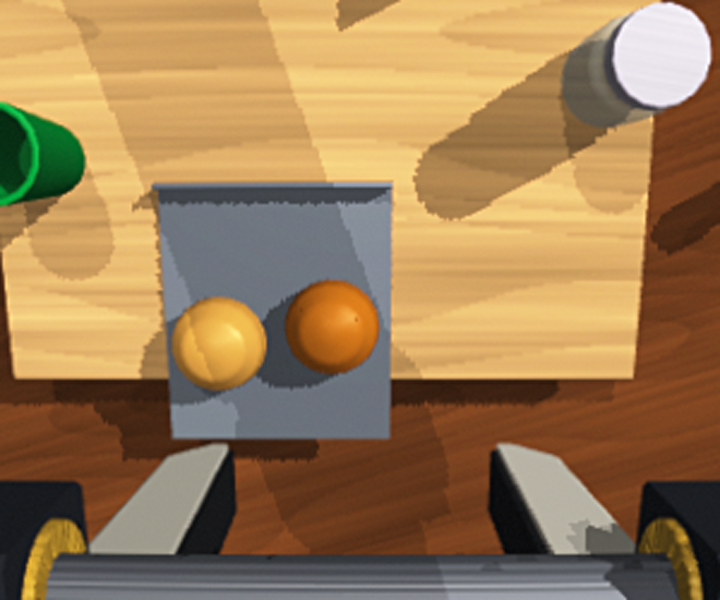

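The sheet's far edge runs from (172,439) to (390,438), parallel to the riser edge from (15,379) to (634,379). The rolls are standing.

Run:
```python
from fit import *
g=lambda L:(np.array(L)+.5)/2.4-.5+[110,30]
r0=np.load('r.npy')
r,e=fit('wrist',g([[634,379],[15,379]]),RIS[2:],r0);print(r,e)
s,e=fit('wrist',g([[172,439],[390,438],[152,185],[392,182]]),SH,[650,30,-.29]);print(s,e)
print('rel',rel(r,s),rel(r0,s))
f=[at('wrist',p,54) for p in g([[172,439],[390,438]])]
ed=[at('wrist',p,50) for p in g([[15,379],[634,379]])]; d=(ed[1]-ed[0])[:2];L=np.hypot(*d);d/=L;n=np.array([d[1],-d[0]])
print(L,np.hypot(*(f[1]-f[0])[:2]),'overhangs',[float((x-ed[0])[:2]@n) for x in f])
# subpixel edge rows by gradient in grey image
im=cv2.cvtColor(cv2.imread('pics/w5.png'),cv2.COLOR_BGR2GRAY).astype(float)
def edge(c,r): 
    a=np.abs(np.diff(im[r-4:r+5,c-3:c+4].mean(1))); return r-4+.5+(a*np.arange(8)).sum()/a.sum()
for x in [205,225,245,265]: print(x,edge(x,212))
for x in [130,150,165,290,320,350]: print(x,edge(x,188))
```

```text
[ 5.94381782e+02  4.00333050e+01 -2.92032429e-01] [ 0.4  0.  -0.4  0. ]
[ 6.71603308e+02 -1.15754467e+01 -2.90127948e-01] [ 0.4  0.  -0.   0.4 -0.6 -0.4  0.2  0. ]
rel [ 8.88101411e+01 -2.71916587e+01  1.90448159e-03] [ 8.97264452e+01 -2.68997074e+01  5.12724139e-04]
398.68569073895793 140.68816581361776 overhangs [38.98710277559792, 38.03718154993756]
205 212.99947534102833
225 212.38194444444446
245 212.62957746478872
265 212.46130952380952
130 187.36247723132968
150 187.4621710526316
165 187.37142857142857
290 187.35881492318947
320 187.37490580256218
350 187.24358974358975
```

```bash
python3 -c "
from rig import bot; print(bot.sign_off())"
```

```text
the job is handed in; nothing more can be done
None
```

The job is handed in: the sheet sticks out about 39 mm over the riser's far edge (4 cm asked), parallel to within about 0.1–0.4°. In the last wrist-camera picture both rolls were standing on it, and the hand was raised clear.

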